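Clear broken porcelain into the catch box

ROBOT

A 6-joint arm with a two-finger parallel gripper is mounted at the origin on the work surface. World frame = base frame: x ahead of the robot, y to its left, z up, the work surface at z = 0. Lengths are in m, angles in rad, forces in N, time in s.
With the tool pointing down it reaches from about 0.35 to 0.975 m from the base axis. Payload 4.9 kg.
Tool frame: the origin (TCP) lies on the centre line of the jaws, within the pads' length; the fingertips stand 11 mm ahead of it and the grasp point (between the pads) lies 8 mm behind it (robot.tip_extent is the distance from the TCP to the fingertips, in m); z points along the fingers, y is the line along which they close (so a half turn about z gives the same grasp; the last joint's range is limited). The gripper opens to 85 mm and grips with 20 to 120 N. Pads are 22 mm wide; open, the fingers measure 114 mm over their backs; the gripper's body (76 mm by 85 mm) begins 54 mm behind the grasp point. The pads swing forward as they close: fully open they stand 13 mm farther back than shut.
Start: joints at [1.218, 0.053, 1.613, -0, 1.476, -0.119], TCP at [0.145, 0.608, 0.242] pointing down, gripper open.
Joint ranges: [-3.01, 3.01], [-1.01, 2.22], [0.06, 2.58], [-1.02, 4.17], [0.09, 2.62], [-3.14, 3.14]. Speed limits (rad/s): [2.57, 2.57, 3.14, 3.14, 3.14, 3.14].

INTERFACE

Orientations are given as [roll, pitch, yaw] about the fixed x, y, z axes, in that order (R = Rz(yaw) Ry(pitch) Rx(roll)).
In Python, from cell import robot gives the robot as it stands. Calls block until the motion is done:
- robot.move_ptp(position, orientation): joint-space move of the TCP to a pose.
- robot.movel(position, rotation=None, max_speed=0.15, f_stop=None): straight line of the TCP; rotation=None keeps the orientation; max_speed is the mean speed in m/s. With f_stop (N) it stops when the force on the tool has changed by that much, and returns True; else False.
- robot.movej(angles): joint-space move.
- robot.gripper_to(opening, strength=None): opening from 0.0 (shut) to 1.0 (fully open); strength is the grip in N (None keeps the last); returns when the fingers have stopped.
- robot.hold(seconds).
- robot.solve_ik(position, orientation): joint angles nearest the present ones, or None.
- robot.grab_frame(name): name is "side" or "top" or "wrist"; returns (picture, depth): 384x512x3 uint8, red, green, blue; 384x512 float32, m along the optical axis (not along the pixel's ray), 0 where there is no reading.
- robot.camera_info(name): a dict with "K" (3x3 intrinsics, pixels), "distortion" ([k1, k2, p1, p2, k3] as OpenCV has them; the pictures are not rectified), "extrinsics" (4x4, takes a point from camera to world coordinates); the wrist camera has in their place "tool_from_camera" (4x4, takes a point from camera to tool coordinates, whose origin is the TCP and whose axes are the flange's). Camera axes: x right, y down, z forward; pixel columns grow to the right and rows downward; lengths in m; the calibration is good to about 2 mm. A picture is of the moment at which its call begins: read the wrist's pose just before it. camera_info takes no time and is no camera call.
A pose or a line that the arm cannot do raises robot.MotionError and nothing moves.
- robot.finish_job(): hands the job in; it is judged then, once.
Readings, each from a call of its own:
- robot.current_clock(): time.
- robot.current_joints(): joint angles.
- robot.current_joint_velocities(): joint speeds.
- robot.current_joint_efforts(): joint torques, N m.
- robot.current_ee_pos(): TCP position.
- robot.current_eef_rot(): TCP orientation.
- robot.current_ft_force(): force on the tool from outside, world axes, zero at the start.
- robot.current_ft_torque(): the same for the moment, N m.
- robot.current_width(): opening from 0.0 (shut) to 1.0 (fully open).
- robot.current_grasp_force(): force on a finger pad.
Only numpy, scipy, OpenCV 4.12 (cv2) and the standard library are available. Lean on these libraries where they do the work, as an engineer would, in place of code of your own. Each camera call takes 0.05 s, during which the arm holds its last target. There are 200 camera calls.

TASK

Pry up the cover of the catch box with the palette knife's blade at its side slot and swing it fully open, past upright; then, with the wooden float, sweep every sharp piece of broken porcelain off the raised board into the box. Never touch the pieces with the gripper or arm, nor with the knife. Finish with the cover fully shut over all the pieces and both tools lying flat on the cork mat, and leave the other ware where it stands.

Things in the scene. Friction and masses are not known exactly. Their poses are not given: they have to be found in the camera images.
- station: Fixed plywood board raised 70 mm, joined at its far end to an aluminium catch box. Origin: on the table under the middle of the edge where board meets box. x runs from board to box (away from the robot, within 0.15 rad), y left, z up. Board: top at z 70, x -220 to 0, y -100 to 100 mm; an 18 mm high, 10 mm thick rim at its near end and sides; none at the box, so pieces drop straight in.
- box_floor (a point): Centre of the catch box's inner floor, 6 mm above the table; axes as the station's. Inside: 105 mm (x, station 0 to 105) by 200 mm (y, station -100 to 100), 64 mm deep; side walls 10 mm thick, rim level with the board's top.
- slot (a point): Middle of the prying slot, on the outer face of the box's right-hand (-y) wall: a gap 10 mm high (60 to 70 mm above the table) and 73 mm long along x, between the wall's top and the shut cover's underside. It goes through the 10 mm wall into the box. Axes as the station's; a blade goes in along +y.
- cover (a joint): Angle (rad) of the box's flat cover: 0 shut on the rim, 1.85 fully open at its stop, leaning back past upright. 102 (x) by 220 mm (y), 6 mm thick, 0.14 kg, no handle, edge flush with the wall. Hinge line along station x at station y +110, z 70 mm (the left side); it swings up and over to the left. Stiff hinge (0.22 N m friction): it stays at any angle it is left at.
- cover_lip (a point): Middle of the cover's free edge (underside), 220 mm from the hinge; moves with the cover.
- cover_hinge (a point): Middle of the cover's hinge line; turns with the cover: its -y points along the cover to the free edge, z is the normal of the cover's upper face.
- mat: Fixed cork tool mat lying flat, 240 mm (x) by 230 mm (y), 3 mm thick; origin at the centre of its underside.
- palette_knife: Palette knife lying flat, about 80 g: dark wooden handle 95 mm long, 18 wide, 20 tall (own x -95 to 0), then a stiff steel blade 95 mm long, 22 wide, 2.5 thick (own x 0 to 95), its mid-plane 10 mm above the handle's underside. Origin: where handle meets blade, level with the handle's underside; x points to the blade tip, z up.
- knife_tip (a point): Middle of the blade's end; 95 mm ahead of and 10 mm above the knife's origin.
- float: Small wooden hand float (push block), about 0.16 kg: sole 40 mm (own x) by 70 mm (own y), 16 mm thick, with a dark upright grip on it 34 mm (x) by 22 mm (y) reaching to 60 mm above the sole's underside. Origin: centre of the sole's underside, z up. Its 70 mm long faces do the sweeping.
- shard1: Sharp broken piece of white porcelain, block about 24 x 21 mm, 17 mm tall, origin under its centre as it first stands; about 25 g. May be absent (None). Pieces start on the raised board.
- shard2: Sharp broken piece of white porcelain, five-sided tapering stub about 30 mm across the foot, 20 mm tall, origin under its centre as it first stands; about 25 g. May be absent (None). Pieces start on the raised board.
- shard3: Sharp broken piece of white porcelain, stepped lump about 26 x 19 mm, 22 mm tall (12 mm at its low end), origin under its centre as it first stands; about 25 g. May be absent (None). Pieces start on the raised board.
- shard4: Sharp broken piece of white porcelain, block about 24 x 21 mm, 17 mm tall, origin under its centre as it first stands; about 25 g. May be absent (None). Pieces start on the raised board.
- shard5: Sharp broken piece of white porcelain, five-sided tapering stub about 30 mm across the foot, 20 mm tall, origin under its centre as it first stands; about 25 g. May be absent (None). Pieces start on the raised board.
- shard6: Sharp broken piece of white porcelain, stepped lump about 26 x 19 mm, 22 mm tall (12 mm at its low end), origin under its centre as it first stands; about 25 g. May be absent (None). Pieces start on the raised board.
- shard7: Sharp broken piece of white porcelain, block about 24 x 21 mm, 17 mm tall, origin under its centre as it first stands; about 25 g. May be absent (None). Pieces start on the raised board.
- shard8: Sharp broken piece of white porcelain, five-sided tapering stub about 30 mm across the foot, 20 mm tall, origin under its centre as it first stands; about 25 g. May be absent (None). Pieces start on the raised board.
- shard9: Sharp broken piece of white porcelain, stepped lump about 26 x 19 mm, 22 mm tall (12 mm at its low end), origin under its centre as it first stands; about 25 g. May be absent (None). Pieces start on the raised board.
- bowl: Bystander: porcelain bowl, 120 mm across, 55 mm tall, origin under its centre.
- pigment_jar: Bystander: small glass pigment jar, 44 mm across, 46 mm tall, origin under its centre.
- dropper_bottle: Bystander: clear squeeze bottle with a yellow pointed cap, 60 mm across, 205 mm tall, origin under its centre.
- mug: Bystander: white mug, about 84 mm across, 85 mm tall, origin under its centre.
- test_tile: Bystander: flat glazed test tile 60 x 60 x 8 mm, origin under its centre.

How it is judged:
On the way, in this order (a step that is already met when the one before it is completed fails the run):
1. the cover is pried up off the box by the knife's blade (value of joint cover above 0.2 rad and contact force between palette_knife and cover above 0.2 N).
2. the cover stands open past upright (value of joint cover above 1.58 rad), for 0.2 s.
3. all pieces lie in the catch box while the cover is open (x of shard1 in the frame of box_floor between -0.058 and 0.058 m and y of shard1 in the frame of box_floor between -0.106 and 0.106 m and z of each of shard1, shard2, shard3, shard4, shard5, shard6, shard7, shard8, shard9 in the frame of box_floor below 0.058 m and x of shard2 in the frame of box_floor between -0.058 and 0.058 m and y of shard2 in the frame of box_floor between -0.106 and 0.106 m and x of shard3 in the frame of box_floor between -0.058 and 0.058 m and y of shard3 in the frame of box_floor between -0.106 and 0.106 m and x of shard4 in the frame of box_floor between -0.058 and 0.058 m and y of shard4 in the frame of box_floor between -0.106 and 0.106 m and x of shard5 in the frame of box_floor between -0.058 and 0.058 m and y of shard5 in the frame of box_floor between -0.106 and 0.106 m and x of shard6 in the frame of box_floor between -0.058 and 0.058 m and y of shard6 in the frame of box_floor between -0.106 and 0.106 m and x of shard7 in the frame of box_floor between -0.058 and 0.058 m and y of shard7 in the frame of box_floor between -0.106 and 0.106 m and x of shard8 in the frame of box_floor between -0.058 and 0.058 m and y of shard8 in the frame of box_floor between -0.106 and 0.106 m and x of shard9 in the frame of box_floor between -0.058 and 0.058 m and y of shard9 in the frame of box_floor between -0.106 and 0.106 m and value of joint cover above 1 rad), for 0.2 s.
At the end, for the whole second after the job is handed in: Every piece is inside the catch box below its rim, the cover is shut (under 0.06 rad), and the knife and float lie flat (tilt under 0.15 rad) and at rest, their origins over the mat and under 12 mm above its underside (x of shard1 in the frame of box_floor between -0.058 and 0.058 m and y of shard1 in the frame of box_floor between -0.106 and 0.106 m and z of each of shard1, shard2, shard3, shard4, shard5, shard6, shard7, shard8, shard9 in the frame of box_floor below 0.058 m and x of shard2 in the frame of box_floor between -0.058 and 0.058 m and y of shard2 in the frame of box_floor between -0.106 and 0.106 m and x of shard3 in the frame of box_floor between -0.058 and 0.058 m and y of shard3 in the frame of box_floor between -0.106 and 0.106 m and x of shard4 in the frame of box_floor between -0.058 and 0.058 m and y of shard4 in the frame of box_floor between -0.106 and 0.106 m and x of shard5 in the frame of box_floor between -0.058 and 0.058 m and y of shard5 in the frame of box_floor between -0.106 and 0.106 m and x of shard6 in the frame of box_floor between -0.058 and 0.058 m and y of shard6 in the frame of box_floor between -0.106 and 0.106 m and x of shard7 in the frame of box_floor between -0.058 and 0.058 m and y of shard7 in the frame of box_floor between -0.106 and 0.106 m and x of shard8 in the frame of box_floor between -0.058 and 0.058 m and y of shard8 in the frame of box_floor between -0.106 and 0.106 m and x of shard9 in the frame of box_floor between -0.058 and 0.058 m and y of shard9 in the frame of box_floor between -0.106 and 0.106 m and value of joint cover below 0.06 rad and x of palette_knife in the frame of mat between -0.12 and 0.12 m and y of palette_knife in the frame of mat between -0.115 and 0.115 m and z of each of palette_knife, float in the frame of mat below 0.012 m and angle between each of palette_knife, float's own z axis and vertical below 0.15 rad and linear speed of each of palette_knife, float below 0.02 m/s and x of float in the frame of mat between -0.12 and 0.12 m and y of float in the frame of mat between -0.115 and 0.115 m); the robot touches nothing.
It fails at once if the gripper or arm touches a broken piece (over 0.5 N) ((contact force between the fingers and shard1 above 0.5 N or contact force between the fingers and shard2 above 0.5 N or contact force between the fingers and shard3 above 0.5 N or contact force between the fingers and shard4 above 0.5 N or contact force between the fingers and shard5 above 0.5 N or contact force between the fingers and shard6 above 0.5 N or contact force between the fingers and shard7 above 0.5 N or contact force between the fingers and shard8 above 0.5 N or contact force between the fingers and shard9 above 0.5 N) or (contact force between the arm and shard1 above 0.5 N or contact force between the arm and shard2 above 0.5 N or contact force between the arm and shard3 above 0.5 N or contact force between the arm and shard4 above 0.5 N or contact force between the arm and shard5 above 0.5 N or contact force between the arm and shard6 above 0.5 N or contact force between the arm and shard7 above 0.5 N or contact force between the arm and shard8 above 0.5 N or contact force between the arm and shard9 above 0.5 N)).
It fails at once if the palette knife pushes a broken piece (over 0.5 N) (contact force between palette_knife and shard1 above 0.5 N or contact force between palette_knife and shard2 above 0.5 N or contact force between palette_knife and shard3 above 0.5 N or contact force between palette_knife and shard4 above 0.5 N or contact force between palette_knife and shard5 above 0.5 N or contact force between palette_knife and shard6 above 0.5 N or contact force between palette_knife and shard7 above 0.5 N or contact force between palette_knife and shard8 above 0.5 N or contact force between palette_knife and shard9 above 0.5 N).
It fails at once if a bystander is moved by more than 30 mm (distance of any of bowl, pigment_jar, dropper_bottle, mug, test_tile from where it was at the start of the episode above 0.03 m).
Of shard1, shard2, shard3, shard4, shard5, shard6, shard7, shard8, shard9 only 5 to 9 are there at a start; the rules pass over those that are not, and their reading is None.
At some moment in a run one of shard1, shard2, shard3, shard4, shard5, shard6, shard7, shard8, shard9 may be knocked a few centimetres aside while the robot is not near it.
It also fails if it takes over 200 s, if anything falls off the work surface, if the arm or the gripper's body presses on something with over 40 N, if the wrist force passes 120 N, or if a joint passes its speed limit or range.

## Working session

There is one attempt and no reset: what is moved stays moved. The work goes in short steps, each a Python script; the robot and the scene stay as the last script left them, time stands still between calls to the robot, and variables do not carry over. Pictures are saved under pics/ and viewed, at most 14 in all, crops included, and the job is handed in when it is done.

```bash
ls; mkdir -p pics; python3 - <<'E'
from cell import robot
import cv2,numpy as np
for n in ("top","side"):
    p,d=robot.grab_frame(n); np.savez(f"pics/{n}0.npz",p=p,d=d)
    cv2.imwrite(f"pics/{n}0.png",cv2.resize(p[:,:,::-1],(800,600),interpolation=cv2.INTER_CUBIC))
    c=robot.camera_info(n); print(n,c["K"],c["distortion"],c["extrinsics"])
print(robot.camera_info("wrist"))
print(robot.current_eef_rot(),robot.current_clock(),robot.tip_extent)
E
```

```text
pics
top [[378.96268942   0.         252.9459416 ]
 [  0.         378.96268942 189.81588353]
 [  0.           0.           1.        ]] [-0.05965465  0.          0.          0.          0.        ] [[ 0.01759902 -0.99083744  0.1339083   0.35195122]
 [-0.99965693 -0.0148388   0.02158301 -0.04623872]
 [-0.01939822 -0.1342422  -0.99075867  1.14179411]
 [ 0.          0.          0.          1.        ]]
side [[499.57953622   0.         248.2095134 ]
 [  0.         499.57953622 193.02855939]
 [  0.           0.           1.        ]] [-0.00214568  0.          0.          0.          0.        ] [[-0.80612176 -0.31133809  0.5032259  -0.39734439]
 [-0.59172864  0.43128593 -0.68106509  1.20703331]
 [-0.00499275 -0.84679457 -0.53189663  1.04364913]
 [ 0.          0.          0.          1.        ]]
{'K': array([[291.25076806,   0.        , 252.39367597],
       [  0.        , 291.25076806, 190.88429775],
       [  0.        ,   0.        ,   1.        ]]), 'distortion': array([-0.03688492,  0.        ,  0.        ,  0.        ,  0.        ]), 'tool_from_camera': array([[-3.17625205e-04, -9.63195491e-01, -2.68801684e-01,
         6.97614259e-02],
       [ 9.99999766e-01, -4.68810837e-04,  4.98253402e-04,
        -2.63016508e-04],
       [-6.05932573e-04, -2.68801463e-01,  9.63195414e-01,
        -1.30681883e-01],
       [ 0.00000000e+00,  0.00000000e+00,  0.00000000e+00,
         1.00000000e+00]])}
[-3.13973188e+00 -2.31386713e-04  2.90778565e+00] 0.1 0.011
```

View pics/top0.png

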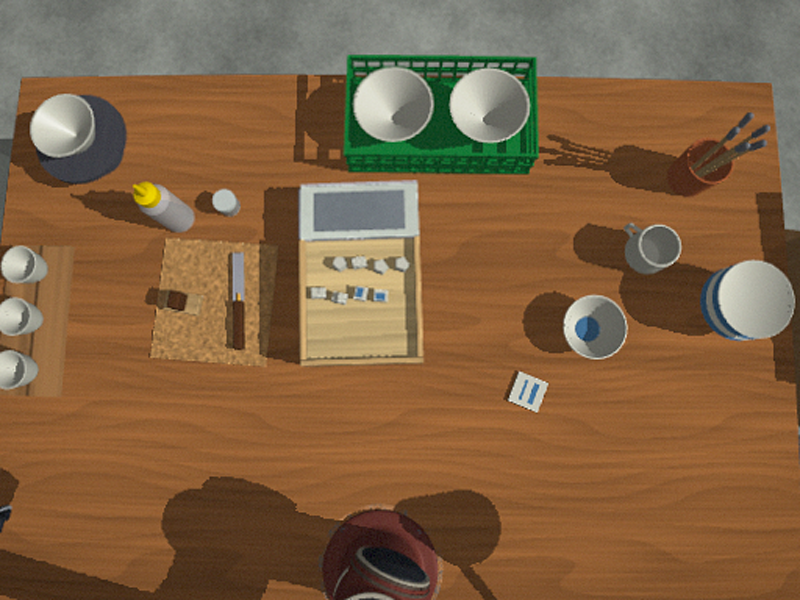

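View pics/side0.png

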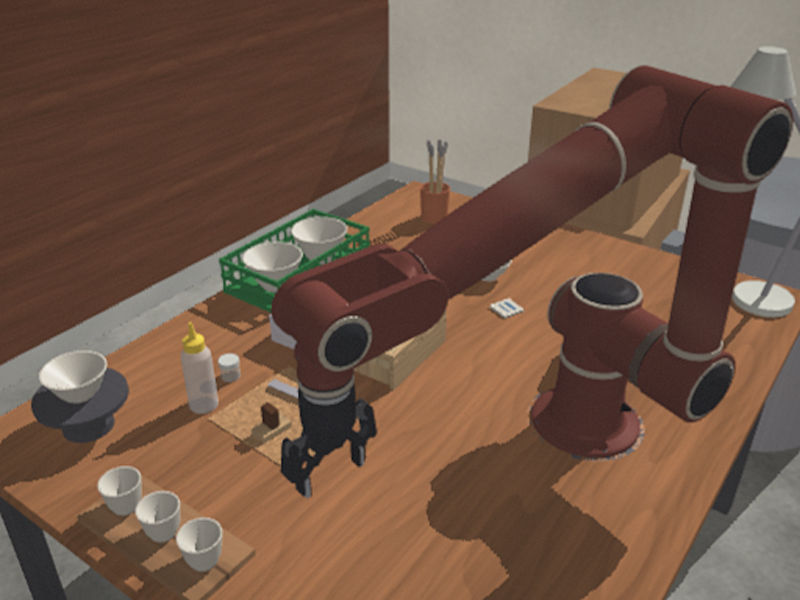

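The top view shows, in display pixels:
- Station: board (300–420, 237–362) with 8 pieces in two rows, cover at (300–417, 182–240).
- Mat around (210, 300): knife at (238, 300) with its blade pointing away, float at (178, 300).
- The bottle (165, 205) and jar (225, 202) stand close by, beyond the mat.

```bash
cat > h.py <<'E'
from cell import robot
import cv2,numpy as np
from scipy.spatial.transform import Rotation as R
def grab(n):
    T=None
    if n=="wrist":
        T=np.eye(4);T[:3,3]=robot.current_ee_pos();T[:3,:3]=R.from_euler("xyz",robot.current_eef_rot()).as_matrix()
    p,d=robot.grab_frame(n);c=robot.camera_info(n)
    E=c["extrinsics"] if T is None else T@c["tool_from_camera"]
    return p,d,c["K"],np.array(c["distortion"]),E
def ray(K,D,E,uv):
    n=cv2.undistortPoints(np.array(uv,float).reshape(-1,1,2),K,D).reshape(-1,2)
    v=np.c_[n,np.ones(len(n))]@E[:3,:3].T
    return E[:3,3],v
def onz(K,D,E,uv,z):
    o,v=ray(K,D,E,uv); return o+v*((z-o[2])/v[:,2])[:,None]
def cloud(d,K,D,E):
    h,w=d.shape;u,v=np.meshgrid(np.arange(w),np.arange(h))
    o,r=ray(K,D,E,np.stack([u,v],-1).reshape(-1,2))
    P=(o+r*d.reshape(-1,1)).reshape(h,w,3);P[d==0]=np.nan;return P
E
python3 - <<'E'
from h import *
z=np.load("pics/top0.npz");c=robot.camera_info("top")
P=cloud(z["d"],c["K"],np.array(c["distortion"]),c["extrinsics"])
def q(n,x,y):
    u,v=round(x/1.5625),round(y/1.5625);print(n,np.round(np.nanmedian(P[v-1:v+2,u-1:u+2].reshape(-1,3),0),4))
for n,x,y in [("cover",360,210),("covTL",307,190),("covTR",411,187),("covBL",307,233),("board",360,330),("board2",330,280),("mat",200,260),("kh",238,325),("blade",238,270),("floatgrip",176,299),("sole",192,302),("bottlecap",148,195),("jar",224,197),("tbl",280,400)]: q(n,x,y)
# cover rect: mask from cloud z
m=(P[...,2]>.066)&(P[...,2]<.09)&(P[...,0]>.6)&(P[...,0]<.9)&(abs(P[...,1])<.3)
im=z["p"];print(m.sum())
crop=im[110:240,90:290];cv2.imwrite("pics/crop1.png",cv2.resize(crop[:,:,::-1],(800,520),interpolation=cv2.INTER_CUBIC))
E
```

```text
cover [0.6583 0.0462 0.0771]
covTL [0.6943 0.1467 0.0758]
covTR [ 0.7017 -0.0487  0.0764]
covBL [0.613  0.144  0.0755]
board [0.4353 0.0412 0.0697]
board2 [0.5257 0.0983 0.0694]
mat [0.5747 0.3672 0.0027]
kh [0.4438 0.2789 0.0231]
blade [0.5513 0.2864 0.0134]
floatgrip [0.4885 0.3857 0.062 ]
sole [0.488  0.3713 0.0195]
bottlecap [0.6547 0.4071 0.1673]
jar [0.6897 0.3144 0.0461]
tbl [ 0.303   0.1969 -0.0015]
4201
```

View pics/crop1.png

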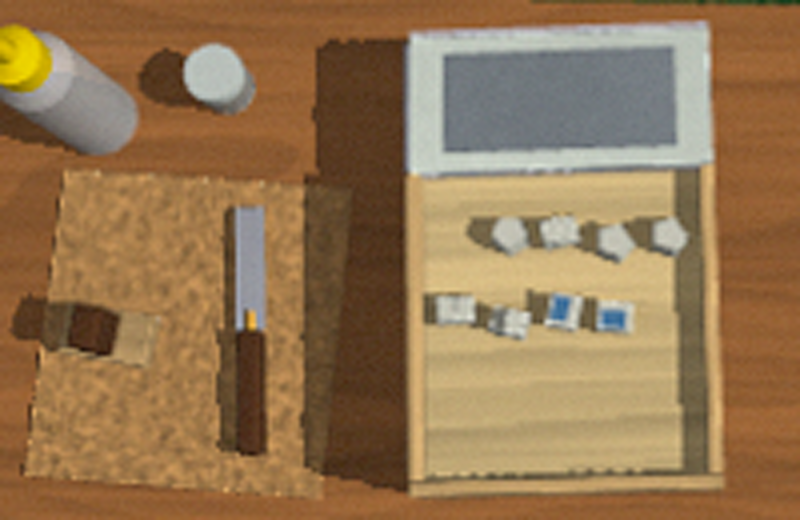

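The crop (offset 90,110, scale 4) shows:
- Cover front corners at (410,172) and (710,163); board near corners at (410,493) and (722,485).
- Knife butt at (252,452) and tip at (250,207); float grip at (95,330).
- Eight pieces between (455,235) and (690,320).

Next are wrist views for precision.

```bash
python3 - <<'E'
from h import *
c=robot.camera_info("top");K,D,E=c["K"],np.array(c["distortion"]),c["extrinsics"]
f=lambda pts,z:np.round(onz(K,D,E,[(90+x/4,110+y/4) for x,y in pts],z),4)
print("cover front",f([(410,172),(710,163)],.076)); print("near rim",f([(410,493),(722,485)],.088))
for n,t in (("mat",(.56,.32,.27)),("st",(.60,.05,.36))):
    robot.move_ptp(t,[np.pi,0,0])
    p,d,K,D,E=grab("wrist");np.savez(f"pics/w_{n}.npz",p=p,d=d,K=K,D=D,E=E)
    cv2.imwrite(f"pics/w_{n}.png",cv2.resize(p[:,:,::-1],(800,600),interpolation=cv2.INTER_CUBIC))
print(robot.current_joints(),robot.current_clock())
E
```

```text
cover front [[ 0.6008  0.1537  0.076 ]
 [ 0.6101 -0.0629  0.076 ]]
near rim [[ 0.3701  0.1425  0.088 ]
 [ 0.3795 -0.0739  0.088 ]]
[-3.84411620e-02 -4.35979476e-02  1.51781509e+00  4.38496712e-04
  1.66880662e+00  1.53058588e+00] 3.1417
```

View pics/w_mat.png

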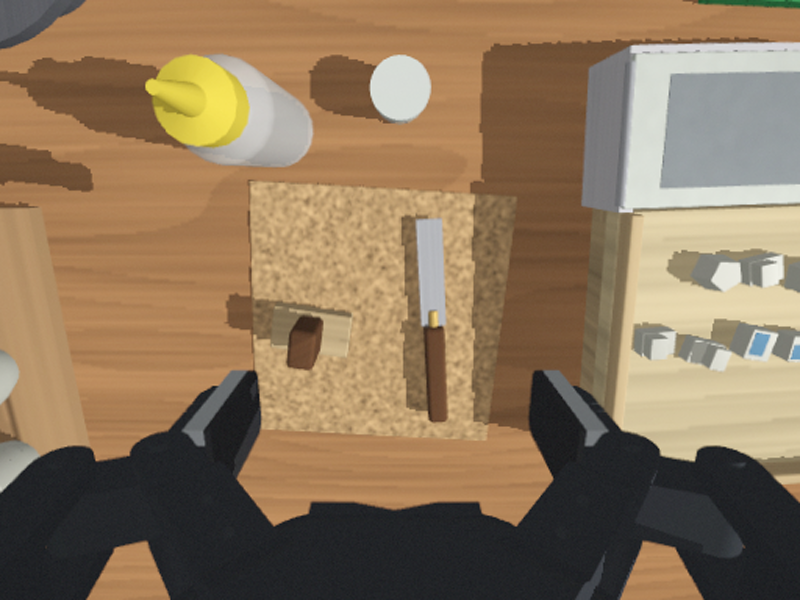

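View pics/w_st.png

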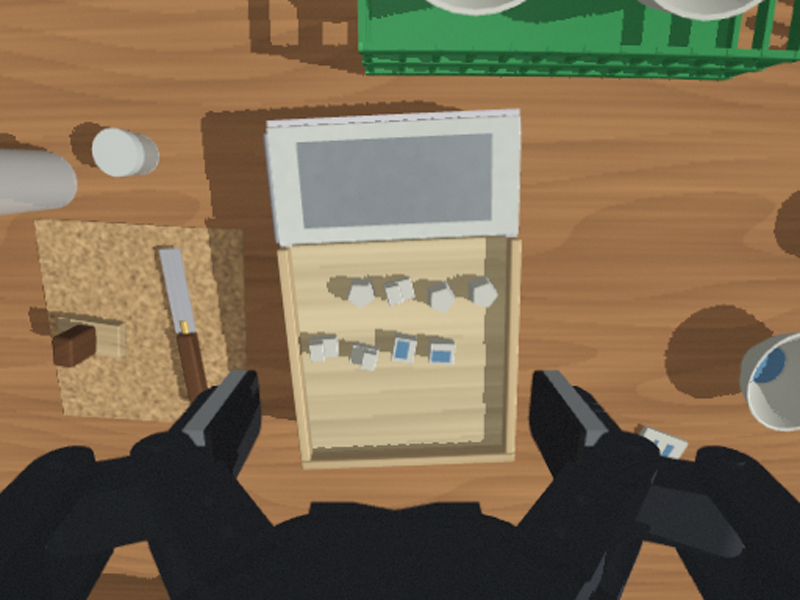

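The mat view shows the knife from butt (439,420) to tip (430,220), and float sole corners at (275,308), (351,316) and (346,356). The station view shows cover corners at (267,125), (520,113), (520,236) and (279,248), and near rim corners at (303,467) and (514,458).

```bash
python3 - <<'E'
from h import *
S=1.5625
for n,L in (("mat",[("knife butt,top",[(438,419),(433,327)],.023),("blade base,tip",[(433,322),(429,219)],.0143),("sole TL TR BR",[(274,307),(352,316),(347,357)],.019),("matcorners TL,BL",[(250,181),(262,430),(488,440)],.003),("cov",[(622,212)],.076)]),
  ("st",[("cover TL TR BR BL",[(267,124),(520,112),(519,236),(279,248)],.076),("rim",[(303,467),(514,458)],.088),("shards",[(360,290),(398,290),(440,295),(482,290),(322,347),(365,355),(403,350),(441,352)],.085),("knife butt,tip",[(196,400),(169,250)],.017)])):
    z=np.load(f"pics/w_{n}.npz");K,D,E=z["K"],z["D"],z["E"];P=cloud(z["d"],K,D,E)
    for a,pts,h in L: print(a,np.round(onz(K,D,E,[(x/S,y/S) for x,y in pts],h)*1000,1).tolist())
    if n=="mat":
        # grip & handle & blade by depth height
        r=P[...,2];
        for a,lo,hi,x0,x1,y0,y1 in (("griptop",.055,.07,.42,.58,.33,.45),("handle",.018,.03,.3,.6,.24,.32),("blade",.0105,.0165,.5,.65,.24,.32),("sole",.014,.024,.42,.58,.33,.45)):
            m=(r>lo)&(r<hi)&(P[...,0]>x0)&(P[...,0]<x1)&(P[...,1]>y0)&(P[...,1]<y1)
            Q=P[m];rect=cv2.minAreaRect((Q[:,:2]*1000).astype(np.float32));print(a,len(Q),np.round(np.median(Q,0)*1000,1),rect)
    else:
        m=(P[...,2]>.074)&(P[...,2]<.082)&(P[...,0]>.612)&(P[...,0]<.75)&(P[...,1]>-.1)&(P[...,1]<.18)
        Q=P[m];print("cover",len(Q),np.median(Q[:,2]),cv2.minAreaRect((Q[:,:2]*1000).astype(np.float32)))
E
```

```text
knife butt,top [[403.1, 280.1, 23.0], [494.1, 287.0, 23.0]]
blade base,tip [[495.7, 286.3, 14.3], [587.1, 291.9, 14.3]]
sole TL TR BR [[511.0, 426.7, 19.0], [502.8, 358.3, 19.0], [463.8, 363.8, 19.0]]
matcorners TL,BL [[618.2, 444.0, 3.0], [378.2, 452.6, 3.0], [367.4, 227.2, 3.0]]
cov [[599.0, 159.3, 76.0]]
griptop 446 [489.5 395.5  61.8] ((488.5670166015625, 396.36016845703125), (22.19303321838379, 33.24635314941406), 81.03459167480469)
handle 751 [449.  283.3  21.8] ((446.3063049316406, 283.00048828125), (94.16320037841797, 18.01388168334961), 3.879270076751709)
blade 1027 [546.8 289.7  13.2] ((543.7459716796875, 289.427734375), (88.96393585205078, 21.97618293762207), 3.757546901702881)
sole 933 [491.6 385.1  18.1] ((488.00177001953125, 396.59173583984375), (70.3232650756836, 40.17108154296875), 81.48979187011719)
cover TL TR BR BL [[705.5, 161.2, 76.0], [715.3, -55.5, 76.0], [609.1, -62.1, 76.0], [597.8, 157.7, 76.0]]
rim [[372.1, 145.8, 88.0], [383.1, -71.4, 88.0]]
shards [[560.3, 83.2, 85.0], [560.4, 48.2, 85.0], [555.7, 9.5, 85.0], [560.5, -29.1, 85.0], [504.0, 120.6, 85.0], [495.9, 79.7, 85.0], [501.1, 43.3, 85.0], [499.1, 6.9, 85.0]]
knife butt,tip [[409.9, 282.5, 17.0], [586.1, 290.4, 17.0]]
cover 10842 0.07566681623543148 ((658.2762451171875, 52.696250915527344), (101.02645111083984, 224.02496337890625), 2.2948100566864014)
```

Measurements agree with the given sizes and heights:
- Station origin about (0.605, 0.0487), yaw 0.0436.
- Knife origin about (0.495, 0.286), yaw 0.066.
- Float about (0.488, 0.396), yaw about -0.15.

Now I'll grasp the knife and check the blade in hand.

```bash
cat >> h.py <<'E'
O=np.array([.605,.0487]);YS=.0436
def st(x,y):  # station mm -> world xy
    c,s=np.cos(YS),np.sin(YS);return O+np.array([c*x-s*y,s*x+c*y])/1000
def line(xy,z,yaw=None,**k):
    return robot.movel([xy[0],xy[1],z],None if yaw is None else [np.pi,0,yaw],**k)
E
python3 - <<'E'
from h import *
y=.066;g=np.array([.4952,.2864])-.030*np.array([np.cos(y),np.sin(y)])
robot.gripper_to(.6)
robot.move_ptp([*g,.12],[np.pi,0,y])
print(line(g,.0165,max_speed=.08,f_stop=6),robot.current_ee_pos())
robot.gripper_to(0,100);print(robot.current_width(),robot.current_grasp_force())
line(g,.25)
p,d,K,D,E=grab("wrist");np.savez("pics/w_k.npz",p=p,d=d,K=K,D=D,E=E)
P=cloud(d,K,D,E);T=np.eye(4);T[:3,3]=robot.current_ee_pos();T[:3,:3]=R.from_euler("xyz",robot.current_eef_rot()).as_matrix()
Q=(P-T[:3,3])@T[:3,:3]; m=(Q[...,2]<.06)&(Q[...,0]>.035)&(abs(Q[...,1])<.03)&(Q[...,2]>-.03)
q=Q[m]*1000;print(len(q),q.min(0),q.max(0),np.polyfit(q[:,0],q[:,2],1),np.polyfit(q[:,0],q[:,1],1))
cv2.imwrite("pics/w_k.png",cv2.resize(p[:,:,::-1],(800,600)))
E
```

```text
False [0.4658149  0.28467876 0.0172164 ]
0.18152750124039854 99.04083251953125
8976 [ 35.01384768 -11.40207755  -0.52900821] [111.1733922   10.89725175   6.80778083] [0.00719956 3.50441511] [-0.0009468  -0.20118947]
```

View pics/w_k.png

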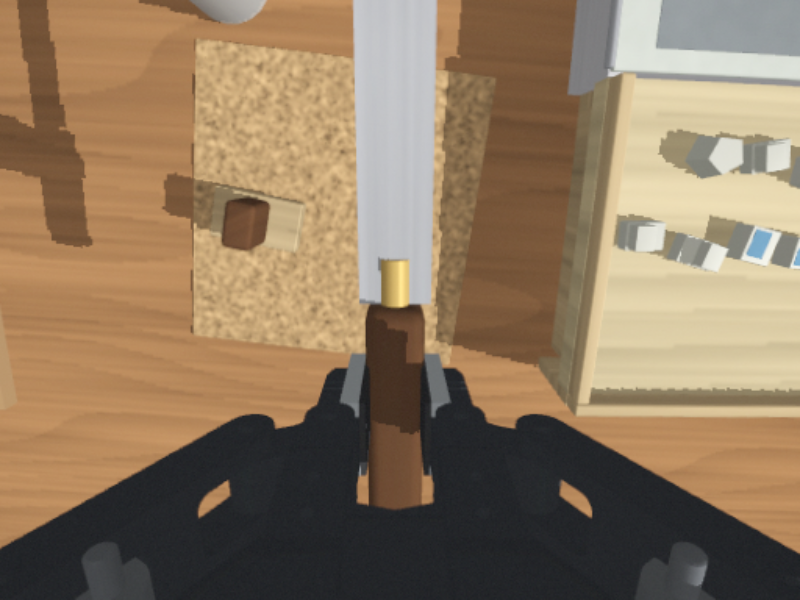

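The knife is held straight, with the blade about 4 mm below the TCP and along tool x. Now carry it to the slot and insert.

```bash
cat >> h.py <<'E'
YP=YS+np.pi/2; ZB=.0045; L=125
def tip(y,z,x=52.5): return [*st(x,y-L),z+ZB]
E
python3 - <<'E'
from h import *
robot.move_ptp([*st(20,-180),.28],[np.pi,0,YP])
robot.move_ptp(tip(-135,.15),[np.pi,0,YP])
robot.movel(tip(-135,.065),max_speed=.1);robot.hold(.3);f0=robot.current_ft_force()
print(robot.movel(tip(-70,.065),max_speed=.04,f_stop=4),robot.current_ee_pos(),tip(-70,.065),robot.current_ft_force()-f0)
p,d=robot.grab_frame("side");cv2.imwrite("pics/s1.png",cv2.resize(p[100:300,120:387,::-1],(800,600),interpolation=cv2.INTER_CUBIC))
E
```

```text
False [ 0.66595049 -0.14406335  0.06950167] [np.float64(0.6659494143000516), np.float64(-0.14382641090634987), 0.0695] [-0.18480027 -0.72849897  0.442371  ]
```

View pics/s1.png

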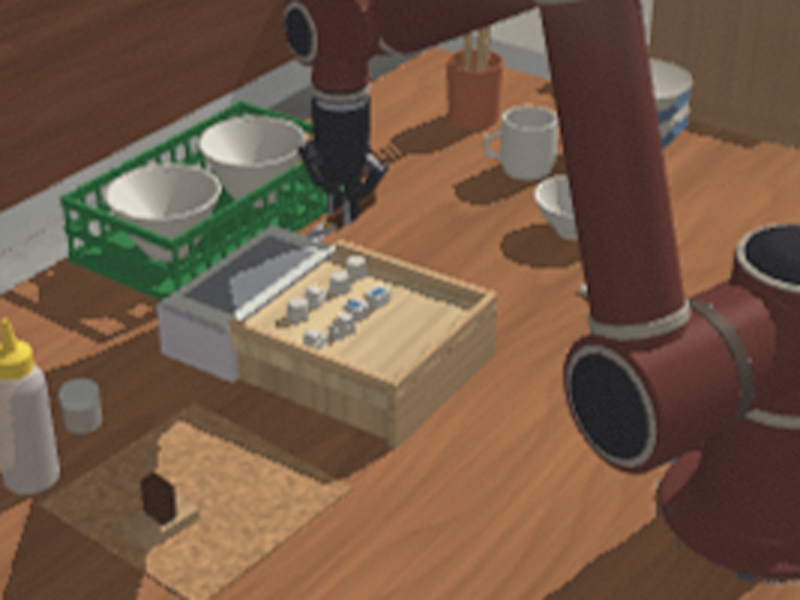

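The blade is in the slot with no resistance. Now pry along the cover's arc.

```bash
python3 - <<'E'
from h import *
f0=robot.current_ft_force()
def arc(t,s=180): return tip(110-s*np.cos(t),.0687+s/1000*np.sin(t))
try:
    for t in np.arange(0.05,1.80,.1):
        robot.movel(arc(t),max_speed=.06)
        if abs(t*10%3-.5)<.01 or t>1.7: print(round(t,2),np.round(robot.current_ft_force()-f0,2))
        if round(t,2)in(.45,1.05):
            p,d=robot.grab_frame("side");cv2.imwrite(f"pics/s_{t:.2f}.png",cv2.resize(p[60:300,60:380,::-1],(800,600)))
except robot.MotionError as e: print("ERR",t,e)
robot.hold(.3)
pp,d=robot.grab_frame("top");cv2.imwrite("pics/t2.png",cv2.resize(pp[80:250,90:317,::-1],(800,600),interpolation=cv2.INTER_CUBIC))
p,d=robot.grab_frame("side");cv2.imwrite("pics/s2.png",cv2.resize(p[60:300,60:380,::-1],(800,600)))
print(robot.current_ee_pos(),robot.current_clock())
E
```

```text
0.05 [-1.17 -0.56 -0.48]
0.35 [-0.62  0.06 -0.13]
0.65 [-1.01 -0.58  0.05]
0.95 [-0.81 -1.73 -0.63]
1.25 [-0.87 -0.85  0.17]
1.55 [-1.27 -1.41  1.1 ]
1.75 [-0.15 -1.45  0.44]
[0.65672052 0.06792677 0.25032883] 22.8
```

View pics/s2.png

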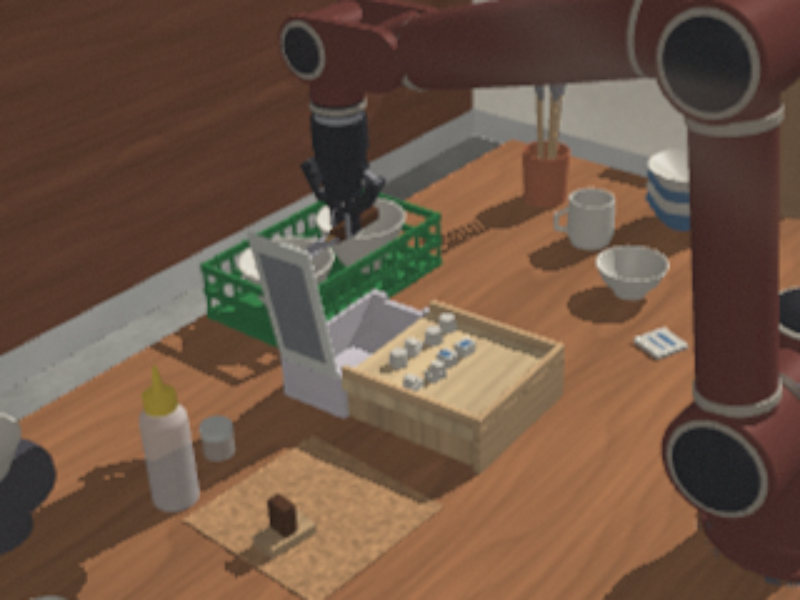

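The cover leans back past upright in the side view, with its lip near (270,245). Now put the knife back, take the float and check it.

```bash
python3 - <<'E'
from h import *
robot.movel(tip(110,.2455),max_speed=.1)
robot.movel(tip(60,.30),max_speed=.15)
robot.move_ptp([.42,.03,.3],[np.pi,0,.066])
y=.066;g=np.array([.4952,.2864])-.030*np.array([np.cos(y),np.sin(y)])
robot.move_ptp([*g,.12],[np.pi,0,y])
print(line(g,.0178,max_speed=.06,f_stop=5),robot.current_ee_pos())
robot.gripper_to(.5,60);line(g,.16)
yf=-.15;F=np.array([.4883,.3965])
robot.move_ptp([*F,.16],[np.pi,0,yf])
print(line(F,.0445,max_speed=.08,f_stop=5))
robot.gripper_to(0,60);print(robot.current_width(),robot.current_grasp_force(),robot.current_ee_pos())
line(F,.20)
p,d,K,D,E=grab("wrist");cv2.imwrite("pics/w_f.png",cv2.resize(p[:,:,::-1],(800,600)))
p,d=robot.grab_frame("side");print(robot.current_clock())
E
```

```text
False [0.46558997 0.28455802 0.01822949]
False
0.24413485786397068 59.63514983654022 [0.48877741 0.39677822 0.04520363]
33.575
```

View pics/w_f.png

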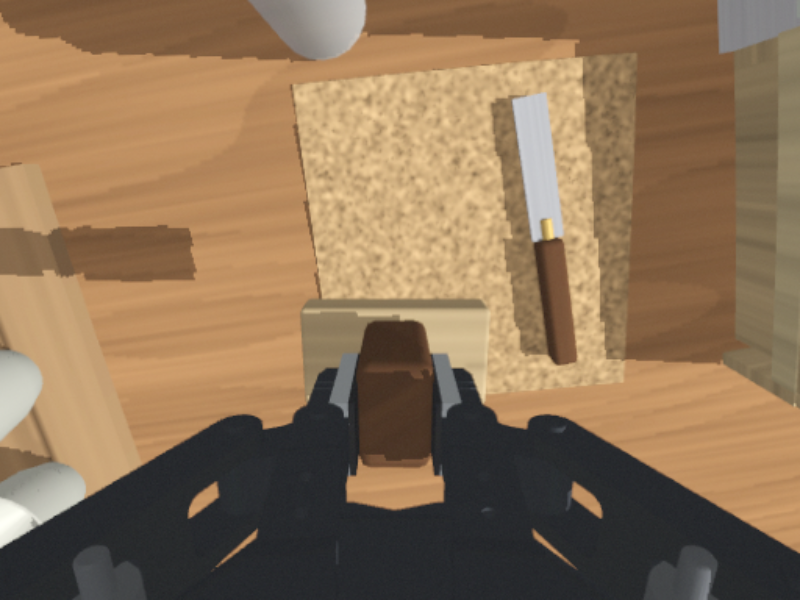

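The knife lies flat on the mat and the float is held squarely. Three sweep lanes follow: +57, -57 and 0 mm.

```bash
cat >> h.py <<'E'
def sweep(y,x0=-165,x1=18,z=.1135):
    robot.movel([*st(x0,y),.19],[np.pi,0,YS],max_speed=.25)
    a=robot.movel([*st(x0,y),z],max_speed=.1,f_stop=5)
    b=robot.movel([*st(x1,y),z],max_speed=.09,f_stop=15)
    print(y,a,b,np.round(robot.current_ee_pos(),4),np.round(robot.current_ft_force(),1))
    robot.movel([*st(x1-15,y),z+.01],max_speed=.1)
    robot.movel([*st(x1-15,y),.19],max_speed=.25)
def look(n):
    robot.move_ptp([*st(-20,-20),.36],[np.pi,0,YS])
    p,d,K,D,E=grab("wrist");np.savez(f"pics/{n}.npz",p=p,d=d,K=K,D=D,E=E)
    cv2.imwrite(f"pics/{n}.png",cv2.resize(p[:,:,::-1],(800,600),interpolation=cv2.INTER_CUBIC));print(robot.current_clock())
E
python3 - <<'E'
from h import *
robot.move_ptp([.44,.25,.24],[np.pi,0,YS])
for y in (57,-57,0): sweep(y)
look("w_s1")
E
```

```text
57 True False [0.6202 0.1064 0.1135] [ 0.  -0.4 -2.1]
-57 True False [ 0.6252 -0.0074  0.1135] [ 0.6 -0.7 -2.1]
0 True False [0.6227 0.0495 0.1135] [ 0.6  1.1 -1.4]
48.825
```

View pics/w_s1.png

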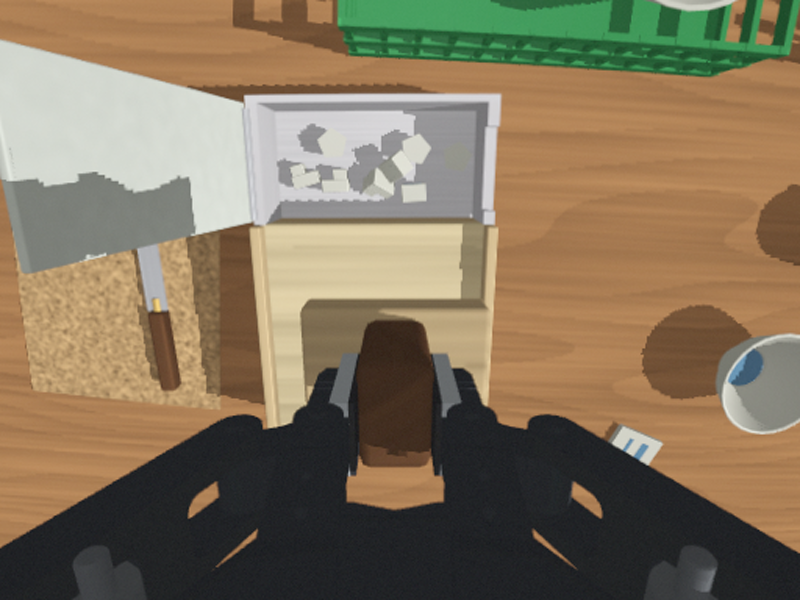

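Pieces are in the box around (300–430, 140–195), and the visible part of the board is clear. I'll move aside and check the count and the whole board from the top camera.

```bash
python3 - <<'E'
from h import *
robot.move_ptp([.42,.32,.25],[np.pi,0,-.15])
p,d=robot.grab_frame("top")
a=cv2.resize(p[105:240,180:280,::-1],(400,540),interpolation=cv2.INTER_CUBIC)
w=np.load("pics/w_s1.npz")["p"][58:148,155:325,::-1]
b=cv2.resize(w,(400,212),interpolation=cv2.INTER_CUBIC);b=np.vstack([b,np.zeros((328,400,3),np.uint8)])
w2=cv2.resize(np.load("pics/w_s1.npz")["p"][60:140,170:310,::-1],(400,228),interpolation=cv2.INTER_LANCZOS4)
b[300:528]=w2
cv2.imwrite("pics/chk.png",np.hstack([a,b]))
E
```

```text
(no output)
```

View pics/chk.png

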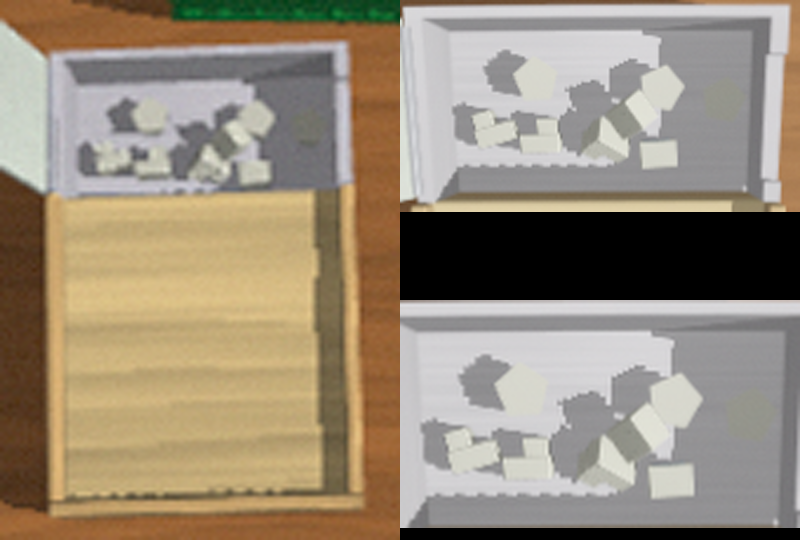

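The board is empty and all 8 pieces lie in the box, one of them in shadow at right. Now put the float back and close the cover with the shut fingertips on its upper face.

```bash
cat >> h.py <<'E'
def shut(t,s=190):
    y=110-s*np.cos(t)+6*np.sin(t);z=70+s*np.sin(t)+6*np.cos(t)
    return [*st(52.5,y+11),(z+11)/1000]
E
python3 - <<'E'
from h import *
p,d,K,D,E=grab("top");P=cloud(d,K,D,E);q=(P[...,:2]-O)@np.array([[np.cos(YS),-np.sin(YS)],[np.sin(YS),np.cos(YS)]])*1000
m=(q[...,0]>10)&(q[...,0]<95)&(abs(q[...,1])<88);print("max z in box",np.nanmax(P[m][:,2]))
F=np.array([.4883,.3965])
robot.move_ptp([*F,.16],[np.pi,0,-.15])
print(line(F,.0458,max_speed=.06,f_stop=5),robot.current_ee_pos());robot.hold(.2)
robot.gripper_to(.5);line(F,.17);robot.gripper_to(0,40)
line(F,.40)
yaw=YS+np.pi/2
a=shut(1.95)
robot.move_ptp([a[0],a[1]+.01,.42],[np.pi,0,yaw])
print(robot.current_joints())
robot.movel(a,max_speed=.12)
f0=robot.current_ft_force()
for t in np.arange(1.8,.55,-.15):
    robot.movel(shut(t),max_speed=.08);print(round(t,2),np.round(robot.current_ft_force()-f0,1))
p,d=robot.grab_frame("side");cv2.imwrite("pics/s3.png",cv2.resize(p[60:300,60:380,::-1],(800,600)))
print(robot.current_clock())
E
```

```text
max z in box 0.04308729187702376
False [0.48850531 0.39665718 0.04620843]
[2.71937277e-01 1.83046166e-01 1.18169842e+00 1.17753684e-04
 1.77709160e+00 2.28395815e-01]
1.8 [-1.8  1.1 -0.1]
1.65 [-0.1  1.7  0.4]
1.5 [-0.   1.7 -0.2]
1.35 [-0.2  0.9 -0.2]
1.2 [-0.2  1.   0.1]
1.05 [-0.5  0.6  0. ]
0.9 [-1.   0.8 -0.1]
0.75 [-1.3  0.8  0.2]
0.6 [-1.2  1.4  0.3]
64.525
```

View pics/s3.png

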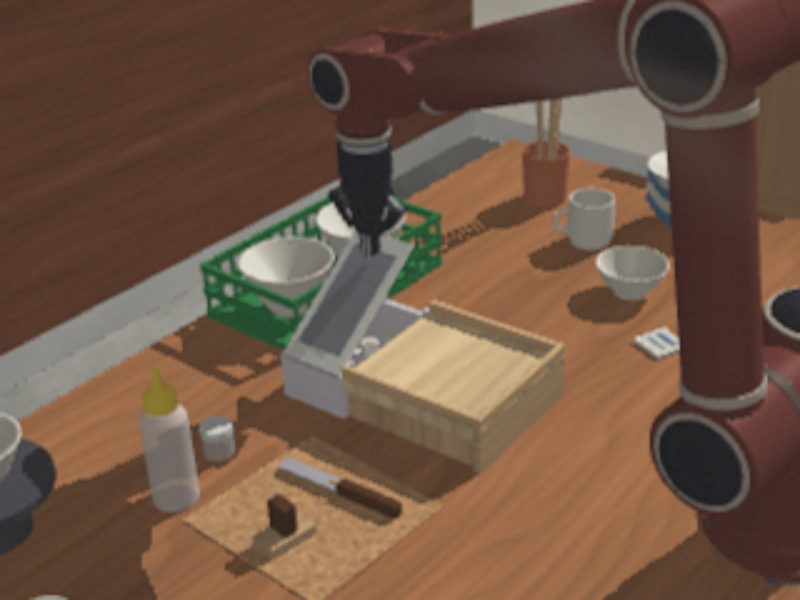

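The fingertips are pressing the cover down at about 0.6 rad, and both tools lie on the mat. I'll continue to shut and then check.

```bash
python3 - <<'E'
from h import *
for t in (.45,.3,.15,.06): robot.movel(shut(t),max_speed=.06)
f0=robot.current_ft_force();a=shut(0);a[2]-=.006
print(robot.movel(a,max_speed=.02,f_stop=9),robot.current_ee_pos(),robot.current_ft_force()-f0)
robot.movel([a[0],a[1],.25]);
robot.move_ptp([.42,.0,.40],[np.pi,0,YS])
p,d,K,D,E=grab("top");P=cloud(d,K,D,E)
q=(P[...,:2]-O)@np.array([[np.cos(YS),-np.sin(YS)],[np.sin(YS),np.cos(YS)]])*1000
for lo,hi in ((-105,-60),(-20,20),(60,105)):
    m=(q[...,0]>15)&(q[...,0]<95)&(q[...,1]>lo)&(q[...,1]<hi);print(lo,np.nanmedian(P[m][:,2]))
cv2.imwrite("pics/end.png",cv2.resize(p[100:250,80:280,::-1],(800,600),interpolation=cv2.INTER_CUBIC));print(robot.current_clock())
E
```

```text
True [ 0.66066166 -0.01773349  0.08701103] [-0.40529584  1.26118831  4.27732094]
-105 0.07576127884972805
-20 0.07627863581153649
60 0.07556539489509095
70.1083
```

View pics/end.png

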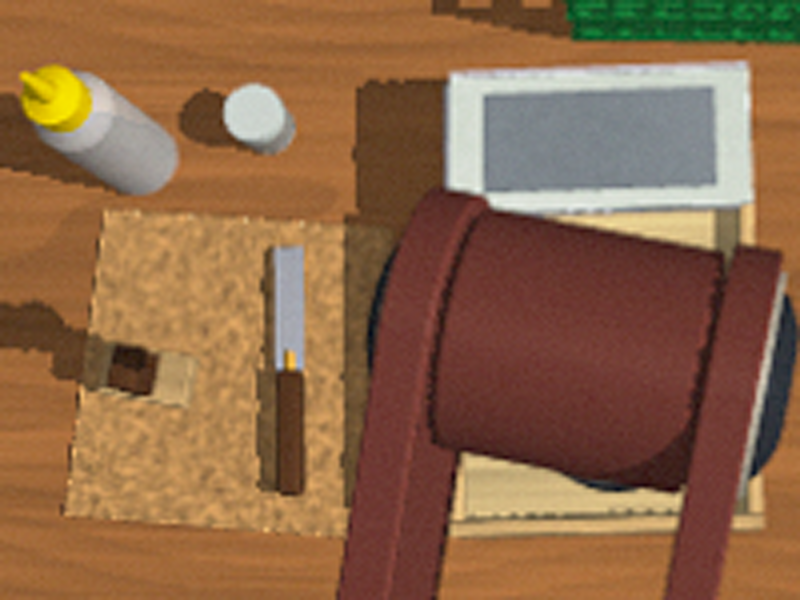

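The cover is flat at 76 mm along its whole length, so it is shut. The knife (288,370) and float (145,370) lie flat on the mat, and the robot touches nothing.

```bash
python3 -c "
from cell import robot
robot.hold(.3);print(robot.finish_job())"
```

```text
the job is handed in; nothing more can be done
None
```

I handed the job in at about 70 s on the robot clock: the last pictures showed all 8 pieces in the catch box, the cover shut flat, both tools lying on the mat and the other ware in view where it stood, but the judge's verdict was not shown to me.

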